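# Slide the backplane board out over the light box

### The job

Push the green circuit board along the raised metal ledge, towards the flat-topped light box, until all of the gold contact strip on its leading end shows past the end of the ledge; leave at least two thirds of the board's length on the ledge. Leave the board lying flat on the ledge with its long far edge square up against the fence all the way along. Only push it, gently, with the fingertips or the outside of the fingers: do not pick it up or lift it, and leave everything else where it stands.

Things in the scene. Friction and masses are not known exactly. Their poses are not given: they have to be found in the camera images.
- board: thin green circuit board (a thick backplane), 100 mm (its x) by 160 mm (its y) by 6 mm thick, about 0.13 to 0.25 kg, lying loose on the ledge, its length roughly along the ledge, at first up to 0.1 rad askew and some 10 to 22 mm clear of the fence. Both ends (its +y and -y) carry a strip of gold contacts over the last 25 mm of its top. The flat black and white chips drawn on it stand 1.6 mm at most and cannot be pushed against. Origin at the centre of its underside; z up
- ledge: fixed aluminium ledge: a flat shelf 150 mm deep (its x) and 340 mm long (its y), its top 60 mm above the table, both ends (y = +170 and -170 mm) open. A fence along the whole far side rises 12 mm above the top; its face towards the robot is at x = +65 mm, so the board lies against it with its origin at x = +15 mm. Origin on the table under the centre of the shelf; +x away from the robot, +y to the robot's left along the ledge; turned up to 0.25 rad about z
- lightbox: fixed light box, flat closed box with a plain white top, 110 mm (x) by 100 mm (y) by 25 mm high, on the table 15 mm or so off one end of the ledge (either end), level with it. Shows which way to push. Origin at the centre of its underside
- parts_tray: fixed open black tray with four compartments, 110 by 100 by 25 mm high, off the other end of the ledge. Not used. Origin at the centre of its underside
- flux_bottle: white plastic flux bottle, 36 mm across, 85 mm tall, standing on the table behind the fence; origin at the centre of its underside. Leave alone
- solder_spool: grey spool, 52 mm across, 40 mm tall, standing on the table behind the fence; origin at the centre of its underside. Leave alone
- tip_tin: small round steel tin, 44 mm across, 30 mm tall, on the table in front of the ledge; origin at the centre of its underside. Leave alone
- screwdriver: screwdriver, 160 mm long, lying on the table in front of the ledge. Leave alone
- brush: brush, 170 mm long, lying on the table at the left (+y). Leave alone
- cutters: side cutters, about 120 mm long, lying on the table at the right (-y). Leave alone

How it is judged:
By the outcome, as a careful person would: the job done as asked, in the order asked, and still so for the second after the job is handed in, with the robot touching nothing.
It also fails if it takes over 51 s, if anything falls off the work surface, if the arm or the gripper's body presses on something with over 40 N, if the wrist force passes 120 N, or if a joint passes its speed limit or range.

### The arm

A 6-joint arm with a two-finger parallel gripper is mounted at the origin on the work surface. World frame = base frame: x ahead of the robot, y to its left, z up, the work surface at z = 0. Lengths are in m, angles in rad, forces in N, time in s.
With the tool pointing down it reaches from about 0.3 to 0.875 m from the base axis. Payload 6.4 kg.
Tool frame: the origin (TCP) lies at the very end of the fingers, on their centre line; the grasp point (between the pads) lies 19 mm behind it; z points along the fingers, y is the direction in which the jaws open and shut (so a half turn about z gives the same grasp; the last joint's range is limited). The gripper opens to 85 mm and grips with 20 to 120 N. Pads are 22 mm wide; open, the fingers measure 114 mm over their backs; the gripper's body (76 mm by 85 mm) begins 54 mm behind the grasp point. The pads swing forward as they close: fully open they stand 13 mm farther back than shut.
Start: joints at [-1.392, 0.181, 1.607, -0, 1.354, -0.206], TCP at [0.216, -0.533, 0.231] pointing down, gripper open.
Joint ranges: [-2.99, 2.99], [-0.89, 2.07], [0.3, 2.58], [-1.14, 4.28], [0, 2.63], [-3.12, 3.12]. Speed limits (rad/s): [2.57, 2.57, 3.01, 3.14, 3.14, 3.14].

### API

Orientations are given as [roll, pitch, yaw] about the fixed x, y, z axes, in that order (R = Rz(yaw) Ry(pitch) Rx(roll)).
In Python, from station import * gives the robot as it stands. The module is installed in compiled form; this text tells all that it offers. Calls block until the motion is done:
- move_pose(position, orientation): joint-space move of the TCP to a pose.
- servo_line(position, feed=0.15, orientation=None, until_force=None): straight line of the TCP; orientation=None keeps the orientation; feed is the mean speed in m/s. With until_force (N) it stops when the force on the tool has changed by that much, and returns True; else False.
- movej(angles): joint-space move.
- set_gripper(opening, grasp_force=None): finger opening in m; grasp_force is the grip in N (None keeps the last); returns when the fingers have stopped.
- sleep(seconds).
- inverse_kinematics(position, orientation): joint angles nearest the present ones, or None.
- snapshot(name): name is "side" or "top"; returns the picture (420x560x3 uint8, blue, green, red); there is no depth.
- camera_params(name): a dict with "mtx" (3x3 intrinsics, pixels), "origin" and "attitude" of the camera in the world. Camera axes: x right, y down, z forward; pixel columns grow to the right and rows downward; lengths in m; the calibration is good to about 2 mm. A picture is of the moment at which its call begins. camera_params takes no time and is no camera call.
A pose or a line that the arm cannot do raises IKError and nothing moves.
- hand_in(): hands the job in, once; it reports no verdict.
Readings, each from a call of its own:
- read_clock(): time.
- read_q(): joint angles.
- read_qvel(): joint speeds.
- read_tau(): joint torques, N m.
- read_eef_pos(): TCP position.
- read_eef_rot(): TCP orientation.
- read_force(): force on the tool from outside, world axes, zero at the start.
- read_ft_torque(): the same for the moment, N m.
- read_grip_width(): finger opening in m.
Only numpy, scipy, OpenCV 4.12 (cv2) and the standard library are available. Lean on these libraries where they do the work, as an engineer would, in place of code of your own. Each camera call takes 0.05 s, during which the arm holds its last target.

## Working session

There is one attempt and no reset: what is moved stays moved. The work goes in short steps, each a Python script; the robot and the scene stay as the last script left them, time stands still between calls to the robot, and variables do not carry over. Pictures are saved under pics/ and viewed, and the job is handed in when it is done.

```bash
mkdir -p pics
python3 - <<'E'
from station import *
import cv2
for n in("top","side"):
    cv2.imwrite(f"pics/{n}0.png",snapshot(n)); p=camera_params(n); print(n,p)
print(read_clock(),read_eef_rot())
E
```

```text
top {'mtx': array([[410.23529398,   0.        , 280.48151965],
       [  0.        , 410.23529398, 208.53590295],
       [  0.        ,   0.        ,   1.        ]]), 'origin': array([0.35705413, 0.01823756, 1.11123342]), 'attitude': array([-2.95674983,  0.01259734, -1.58505402])}
side {'mtx': array([[411.14299785,   0.        , 275.22014999],
       [  0.        , 411.14299785, 211.82173642],
       [  0.        ,   0.        ,   1.        ]]), 'origin': array([ 0.53517741, -0.76612596,  0.7693428 ]), 'attitude': array([-2.28418146e+00, -1.67658595e-03, -2.18998743e-02])}
0.1 [-3.14005872e+00 -2.95117513e-04  3.84745489e-01]
```

View pics/top0.png

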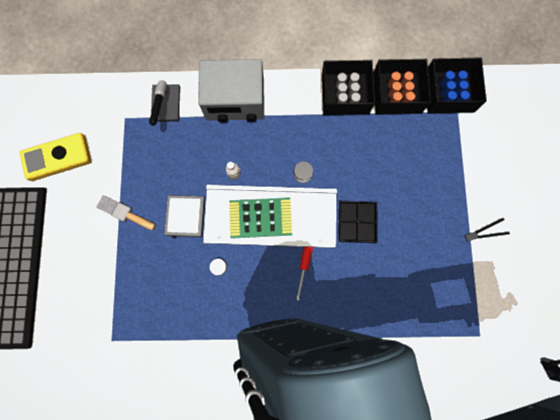

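View pics/side0.png

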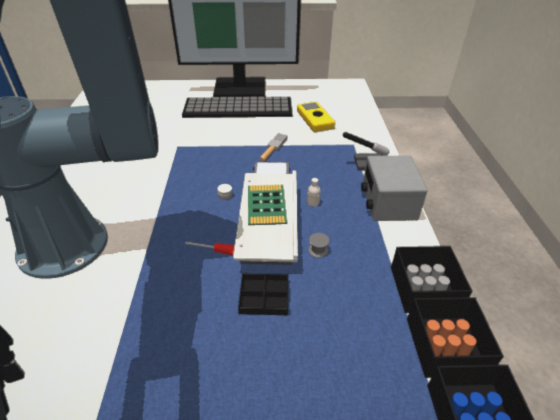

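The top view shows the light box at px (184,216), off the ledge's left (+y) end. The ledge spans columns 204-337, the board is at (261,217), and the tray is on the right at (358,222). The push is therefore towards +y. Next I'll measure the ledge and board.

```bash
cat > h.py <<'E'
from station import *
import cv2, numpy as np
from scipy.spatial.transform import Rotation as R
def ray(n,uv,z):
    p=camera_params(n); uv=np.atleast_2d(np.array(uv,float))
    d=np.c_[uv,np.ones(len(uv))]@np.linalg.inv(p["mtx"]).T@R.from_euler("xyz",p["attitude"]).as_matrix().T
    o=p["origin"]; return o+d*((z-o[2])/d[:,2])[:,None]
def proj(n,P):
    p=camera_params(n); P=np.atleast_2d(P)
    c=(P-p["origin"])@R.from_euler("xyz",p["attitude"]).as_matrix()@p["mtx"].T
    return c[:,:2]/c[:,2:]
def crop(im,x,y,w,h,s): return cv2.resize(im[y:y+h,x:x+w],None,fx=s,fy=s,interpolation=cv2.INTER_NEAREST)
def bmask(im,roi):
    hsv=cv2.cvtColor(im,cv2.COLOR_BGR2HSV)
    m=cv2.inRange(hsv,(18,60,40),(90,255,255)); k=np.zeros_like(m); x,y,w,h=roi; k[y:y+h,x:x+w]=m[y:y+h,x:x+w]
    k=cv2.morphologyEx(k,cv2.MORPH_CLOSE,np.ones((9,9)))
    return k
def board(n,im,roi):
    k=bmask(im,roi)
    c=max(cv2.findContours(k,0,2)[0],key=cv2.contourArea)
    hull=cv2.convexHull(c)[:,0].astype(float)
    W=ray(n,hull,0.066)
    r=cv2.minAreaRect((W[:,:2]*1000).astype(np.float32))
    return r,W,k
E
python3 - <<'E'
from h import *
a=cv2.imread("pics/top0.png"); b=cv2.imread("pics/side0.png")
cv2.imwrite("pics/t0c.png",crop(a,160,170,200,90,4)); cv2.imwrite("pics/s0c.png",crop(b,200,150,140,130,4.5))
for n,im,roi in(("top",a,(210,190,120,55)),("side",b,(240,170,60,70))):
    r,W,k=board(n,im,roi); print(n,r)
    print(cv2.boxPoints(r).round(1).tolist())
E
```

```text
top ((530.7328491210938, 81.97130584716797), (97.3296890258789, 158.3347625732422), 1.9029359817504883)
[[479.5, 159.5], [484.70001220703125, 1.2000000476837158], [582.0, 4.5], [576.7000122070312, 162.6999969482422]]
side ((530.4664916992188, 83.81888580322266), (97.04354858398438, 164.14207458496094), 1.856833577156067)
[[479.29998779296875, 164.3000030517578], [484.6000061035156, 0.20000000298023224], [581.5999755859375, 3.4000000953674316], [576.2999877929688, 167.39999389648438]]
```

```bash
ls pics
```

```text
s0c.png
side0.png
t0c.png
top0.png
```

View pics/t0c.png

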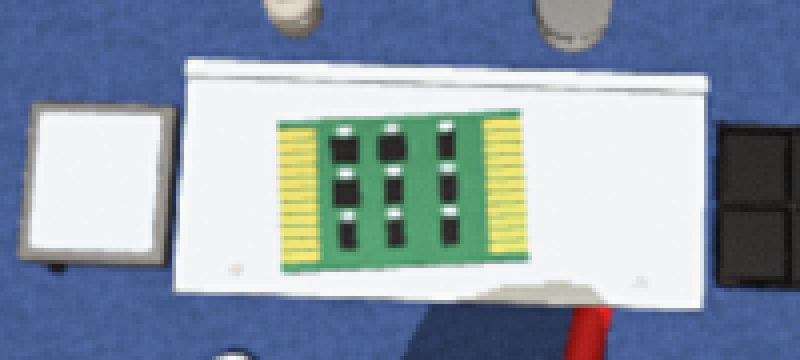

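View pics/s0c.png

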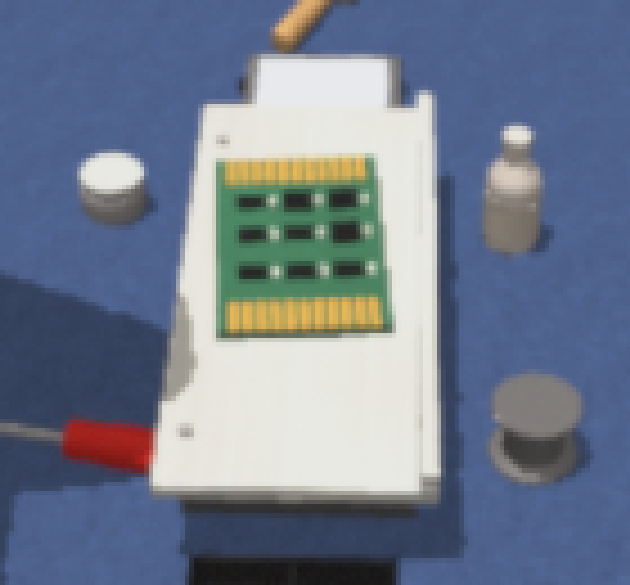

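Run:
```python
from h import *
a=cv2.imread("pics/top0.png")
s=a[:,:,2].astype(float) # red channel: white high, blue low
def edge(v,idx,t=150):
    # subpixel crossing
    for i in range(len(v)-1):
        if (v[i]-t)*(v[i+1]-t)<=0: return idx[i]+(t-v[i])/(v[i+1]-v[i]+1e-9)
def fit(pts,z):
    W=ray("top",pts,z); vx=cv2.fitLine(W[:,:2].astype(np.float32),cv2.DIST_HUBER,0,1e-3,1e-3).ravel(); return vx
L=[(edge(s[r,200:212],range(200,212)),r) for r in range(195,238)]
Rr=[(edge(s[r,328:342],range(328,342)),r) for r in range(198,242)]
F=[(c,edge(s[236:255,c],range(236,255))) for c in list(range(210,262))+list(range(315,330))]
B=[(c,edge(s[178:196,c],range(178,196))) for c in range(215,330)]
D=[]
for c in range(215,330):
    col=a[185:197,c].sum(1).astype(float); w=np.clip(np.median(col[4:])-col,0,None); w[:3]=0
    D.append((c,185+np.argmin(np.where(np.arange(12)<3,1e9,col))))
print(a[183:198,250].tolist()); print(a[240:252,230].tolist())
for nm,p,z in(("L",L,.06),("R",Rr,.06),("F",F,.06),("B",B,.072),("D.06",D,.06),("D.072",D,.072)):
    v=fit([q for q in p if q[0] is not None and q[1] is not None],z); ang=np.degrees(np.arctan2(v[1],v[0])); print(nm,v.round(4),ang)
```

```text
[[146, 93, 69], [142, 88, 64], [152, 108, 89], [211, 195, 187], [247, 247, 245], [250, 249, 247], [241, 239, 237], [180, 177, 173], [239, 237, 234], [248, 246, 245], [246, 245, 243], [245, 244, 242], [246, 244, 242], [246, 245, 243], [249, 247, 246]]
[[247, 246, 244], [248, 247, 246], [248, 248, 246], [206, 198, 193], [159, 118, 100], [151, 93, 68], [147, 92, 69], [147, 94, 70], [144, 92, 69], [148, 95, 71], [146, 93, 69], [146, 94, 71]]
L [0.9997 0.0264 0.5471 0.2361] 1.5119972
R [ 0.9989 -0.0458  0.5308 -0.1145] -2.6262746
F [0.109  0.994  0.4707 0.0707] 83.743904
B [0.0505 0.9987 0.6085 0.0052] 87.104904
D.06 [0.0495 0.9988 0.604  0.0936] 87.1624
D.072 [0.0495 0.9988 0.6011 0.0927] 87.1624
```

Run:
```python
from h import *
a=cv2.imread("pics/top0.png"); s=a[:,:,2].astype(float)
def edge(v,idx,t=160):
    for i in range(len(v)-1):
        if (v[i]-t)*(v[i+1]-t)<=0: return idx[i]+(t-v[i])/(v[i+1]-v[i]+1e-9)
def rng(i,j): return list(range(i,j,1 if j>i else -1))
ln={}
def fit(nm,pts,z):
    W=ray("top",pts,z)[:,:2]; v=cv2.fitLine(W.astype(np.float32),cv2.DIST_HUBER,0,1e-3,1e-3).ravel()
    n=np.array([-v[1],v[0]]); e=(W-v[2:])@n; print(nm,v.round(4),"ang",np.degrees(np.arctan2(v[1],v[0])).round(2),"res mm",(np.std(e)*1e3).round(2)); return v
L=[(edge(s[r,rng(212,198)],rng(212,198)),r) for r in range(195,238)]
Rr=[(edge(s[r,rng(328,342)],rng(328,342)),r) for r in range(198,240)]
F=[(c,edge(s[rng(238,255),c],rng(238,255))) for c in rng(210,255)+rng(320,332)]
B=[(c,edge(s[rng(191,178),c],rng(191,178),120)) for c in range(215,330)]
D=[]
for c in range(212,330):
    col=a[188:197,c].sum(1).astype(float); w=np.clip(700-col,0,None); w=w if w.sum()>0 else None
    if w is not None: D.append((c,188+(w*np.arange(9)).sum()/w.sum()))
fL=fit("L",L,.06);fR=fit("R",Rr,.06);fF=fit("F",F,.06);fB=fit("B",B,.072);fD=fit("D mid-face",D,.066)
th=np.arctan2(fD[1],fD[0])-np.pi/2
ey=np.array([-np.sin(th),np.cos(th)]);ex=np.array([np.cos(th),np.sin(th)])
print("yaw",th)
# ends along ey, distances along ex
for nm,v in(("L",fL),("R",fR)): print(nm,"y'",(v[2:]@ey).round(4))
for nm,v in(("F",fF),("B",fB),("D",fD)): print(nm,"x'",(v[2:]@ex).round(4))
r,W,k=board("top",a,(210,190,120,55)); q=cv2.boxPoints(r)/1000; print("board x'",(q@ex).round(4),"y'",(q@ey).round(4))
```

```text
L [ 0.9984 -0.0561  0.547   0.2222] ang -3.22 res mm 1.38
R [ 0.9989 -0.0466  0.5251 -0.114 ] ang -2.67 res mm 0.17
F [0.0515 0.9987 0.4601 0.0667] ang 87.05 res mm 0.33
B [0.0465 0.9989 0.6102 0.0711] ang 87.34 res mm 1.49
D mid-face [0.0429 0.9991 0.6014 0.0599] ang 87.54 res mm 1.83
yaw -0.042896032
L y' 0.2454
R y' -0.0914
F x' 0.4569
B x' 0.6066
D x' 0.5983
board x' [0.4722 0.4842 0.5813 0.5692] y' [0.1799 0.022  0.0294 0.1873]
```

```bash
cat >> h.py <<'E'
TH=-0.0487
EX=np.array([np.cos(TH),np.sin(TH)]); EY=np.array([-np.sin(TH),np.cos(TH)])
# ledge origin: front edge line point is at x_l=-75mm; ends midpoint y
Lp,Rp,Fp,Dp=map(np.array,((.547,.2222),(.5251,-.114),(.4601,.0667),(.6014,.0599)))
OX=((Fp@EX+.075)+(Dp@EX-.065))/2; OY=(Lp@EY+Rp@EY)/2
O=OX*EX+OY*EY
def w(x,y,z): p=O+x*EX+y*EY; return [float(p[0]),float(p[1]),float(z)]
def loc(P): P=np.atleast_2d(P)[:,:2]-O; return np.c_[P@EX,P@EY]
DOWN=[np.pi,0,TH]
E
python3 - <<'E'
from h import *
print(O, Fp@EX-OX, Dp@EX-OX, Lp@EY-OY, Rp@EY-OY)
a=cv2.imread("pics/top0.png"); r,W,k=board("top",a,(210,190,120,55)); print(loc(cv2.boxPoints(r)/1000).round(4))
set_gripper(0.0,40)
move_pose(w(-.02,-.115,.12),DOWN); f0=read_force()
h=servo_line(w(-.02,-.115,.055),feed=.03,until_force=3)
print(h,read_eef_pos(),read_eef_rot(),read_force()-f0,read_clock(),read_grip_width())
E
```

```text
[0.5353093 0.0541361] -0.07573175116480257 0.06573175116480268 0.16843375308533384 -0.16843375308533387
[[-0.0609  0.1025]
 [-0.048  -0.0553]
 [ 0.0491 -0.0473]
 [ 0.0361  0.1105]]
True [ 0.5096953  -0.05976803  0.06005929] [-3.14154340e+00  4.31818892e-04 -4.86720111e-02] [-0.67992284  0.98347599  4.40672267] 4.6833 -0.00019672804549943117
```

The tip touched the shelf at z = 0.0601, which matches the given 60 mm. Next I'll square the board against the fence from its near edge.

Run:
```python
from h import *
Z=.0628
servo_line(w(-.02,-.115,.085),feed=.1)
servo_line(w(-.095,-.04,.085),feed=.15)
servo_line(w(-.095,.037,.085),feed=.15)
servo_line(w(-.095,.037,Z),feed=.06)
f0=read_force()
h=servo_line(w(-.038,.037,Z),feed=.025,until_force=4)
print(h,loc(read_eef_pos()),read_eef_pos()[2],read_force()-f0,read_clock())
for n in("top","side"): cv2.imwrite(f"pics/{n}1.png",snapshot(n))
a=cv2.imread("pics/top1.png");b=cv2.imread("pics/side1.png")
cv2.imwrite("pics/c1.png",np.vstack([crop(a,190,170,160,80,4),crop(b,200,150,160,80,4)]))
```

```text
True [[-0.04692265  0.03729938]] 0.06220857604886487 [-1.02312423  0.71844361  0.32528363] 8.8667
```

View pics/c1.png

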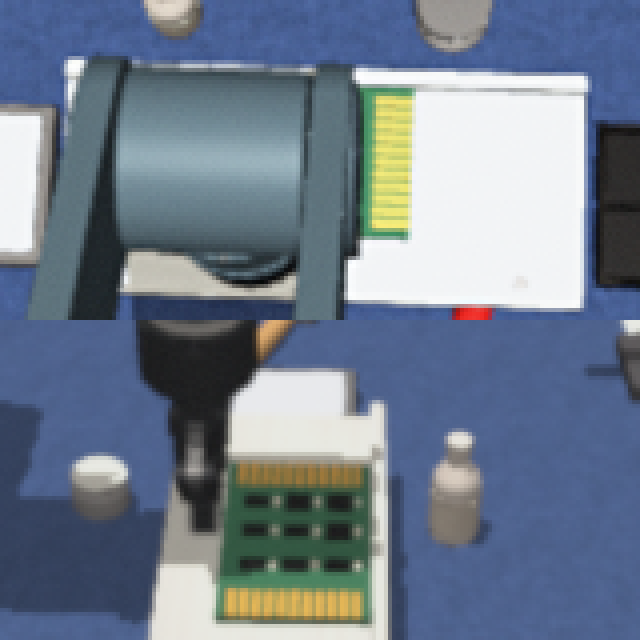

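The board looks flush along the fence: in the side crop its right edge at column 370 is parallel to the fence. I'll push from the trailing end now, stopping short to look.

Run:
```python
from h import *
Z=.0628
servo_line(w(-.07,.037,Z),feed=.08)
servo_line(w(-.07,.037,.09),feed=.1)
servo_line(w(-.03,-.095,.09),feed=.18)
servo_line(w(.013,-.095,.09),feed=.15)
servo_line(w(.013,-.095,Z),feed=.06)
f0=read_force()
h=servo_line(w(.013,.022,Z),feed=.035,until_force=8)
print(h,loc(read_eef_pos()),read_eef_pos()[2],read_force()-f0,read_clock())
for n in("top","side"): cv2.imwrite(f"pics/{n}2.png",snapshot(n))
a=cv2.imread("pics/top2.png");b=cv2.imread("pics/side2.png")
cv2.imwrite("pics/c2.png",np.vstack([crop(a,180,170,160,80,4),crop(b,200,140,160,70,4)]))
```

```text
False [[0.01299798 0.02195294]] 0.06277880553342258 [ 0.2051457 -0.7958743 -0.1768985] 15.2583
```

View pics/c2.png

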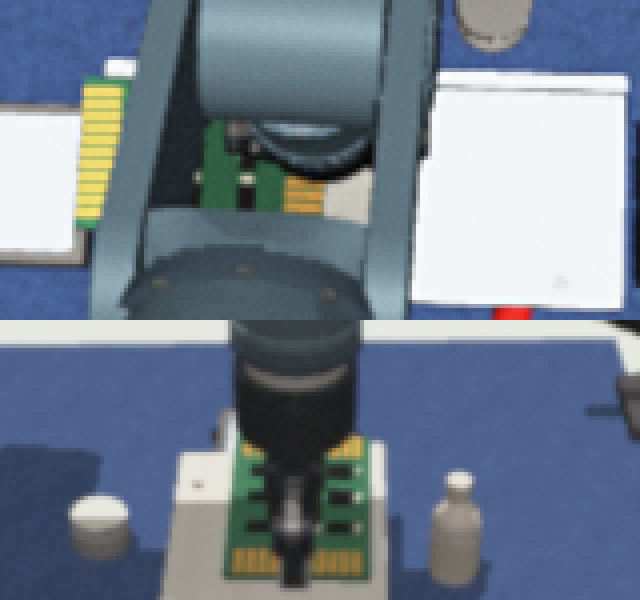

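Run:
```python
from h import *
for n,p,off,row in(("lead far",(83,78),(180,170),0),("lead near",(77,228),(180,170),0),("gold inner far",(127,82),(180,170),0),("trail",(324,195),(180,170),0)):
    print(n,loc(ray("top",[p[0]/4+off[0]-.5,p[1]/4+off[1]-.5],.066)).round(4))
for p in((224,578-320),(371,580-320)):
    print("side trail",loc(ray("side",[p[0]/4+200-.5,p[1]/4+140-.5],.066)).round(4))
```

```text
lead far [[0.0639 0.1874]]
lead near [[-0.0353  0.1843]]
gold inner far [[0.0621 0.1584]]
trail [[-0.0086  0.0261]]
side trail [[-0.0343  0.0236]]
side trail [[0.0638 0.0243]]
```

The leading end is at local y ≈ 0.186 (16 mm overhang) and the trailing end at ≈ 0.025, a length of 161 mm, so the two agree. I need about 22 mm more. Then I'll re-press the board against the fence.

Run:
```python
from h import *
Z=.0628
print(servo_line(w(.013,.044,Z),feed=.03,until_force=8))
servo_line(w(.013,.03,Z),feed=.06)
servo_line(w(.013,.0,.095),feed=.12)
servo_line(w(-.095,.0,.095),feed=.15)
servo_line(w(-.095,.12,.095),feed=.15)
servo_line(w(-.095,.12,Z),feed=.07)
f0=read_force()
h=servo_line(w(-.038,.12,Z),feed=.025,until_force=4)
print(h,loc(read_eef_pos()),read_eef_pos()[2],read_force()-f0,read_clock())
servo_line(w(-.08,.12,Z),feed=.06)
servo_line(w(-.095,.12,.13),feed=.12)
move_pose(w(-.2,-.22,.22),DOWN)
print(read_clock())
for n in("top","side"): cv2.imwrite(f"pics/{n}3.png",snapshot(n))
a=cv2.imread("pics/top3.png");b=cv2.imread("pics/side3.png")
cv2.imwrite("pics/c3.png",np.vstack([crop(a,170,170,180,80,4),crop(b,200,140,180,70,4)]))
r,W,k=board("top",a,(190,185,100,60)); print(r[1],loc(cv2.boxPoints(r)/1000).round(4))
r,W,k=board("side",b,(240,160,60,70)); print(r[1],loc(cv2.boxPoints(r)/1000).round(4))
```

```text
False
True [[-0.04651131  0.11993674]] 0.06213765224348888 [-0.18777973  1.12685369 -0.53615704] 21.3167
24.125
(158.69297790527344, 100.63752746582031) [[-0.0351  0.049 ]
 [ 0.0655  0.0499]
 [ 0.0641  0.2086]
 [-0.0366  0.2077]]
(165.25808715820312, 98.17131042480469) [[-0.0336  0.0493]
 [ 0.0646  0.0497]
 [ 0.0639  0.215 ]
 [-0.0343  0.2145]]
```

View pics/c3.png

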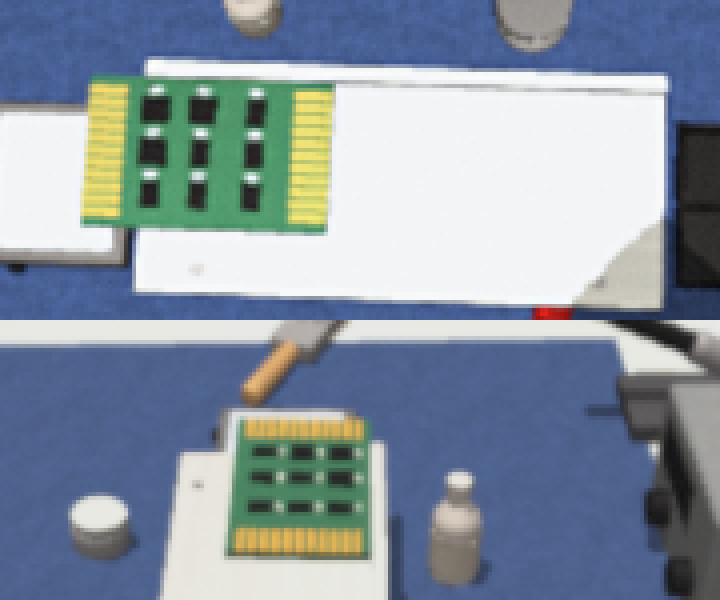

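The overhang is about 38 mm and the board looks flush. I have time to check the squareness by touch, so I'll press lightly near each end of the supported length and compare contact positions.

Run:
```python
from h import *
Z=.0628
move_pose(w(-.085,.15,.09),DOWN)
servo_line(w(-.07,.15,Z),feed=.08)
for y in(.15,.08,.115):
    servo_line(w(-.055,y,Z),feed=.08)
    h=servo_line(w(-.038,y,Z),feed=.02,until_force=4)
    print(y,h,loc(read_eef_pos()).round(5),read_clock())
    servo_line(w(-.055,y,Z),feed=.06)
servo_line(w(-.08,.115,Z),feed=.1)
servo_line(w(-.095,.115,.13),feed=.12)
move_pose(w(-.2,-.22,.22),DOWN)
print(read_clock())
for n in("top","side"): cv2.imwrite(f"pics/{n}4.png",snapshot(n))
a=cv2.imread("pics/top4.png");b=cv2.imread("pics/side4.png")
cv2.imwrite("pics/c4.png",np.vstack([crop(a,170,170,180,80,4),crop(b,200,140,180,70,4)]))
r,W,k=board("top",a,(190,185,100,60)); print(r[1],loc(cv2.boxPoints(r)/1000).round(4))
r,W,k=board("side",b,(240,160,60,70)); print(r[1],loc(cv2.boxPoints(r)/1000).round(4))
```

```text
0.15 True [[-0.04635  0.14991]] 27.175
0.08 True [[-0.04651  0.08009]] 29.0417
0.115 True [[-0.04645  0.1147 ]] 30.4583
33.225
(158.69297790527344, 100.63752746582031) [[-0.0351  0.049 ]
 [ 0.0655  0.0499]
 [ 0.0641  0.2086]
 [-0.0366  0.2077]]
(165.25808715820312, 98.17131042480469) [[-0.0336  0.0493]
 [ 0.0646  0.0497]
 [ 0.0639  0.215 ]
 [-0.0343  0.2145]]
```

View pics/c4.png

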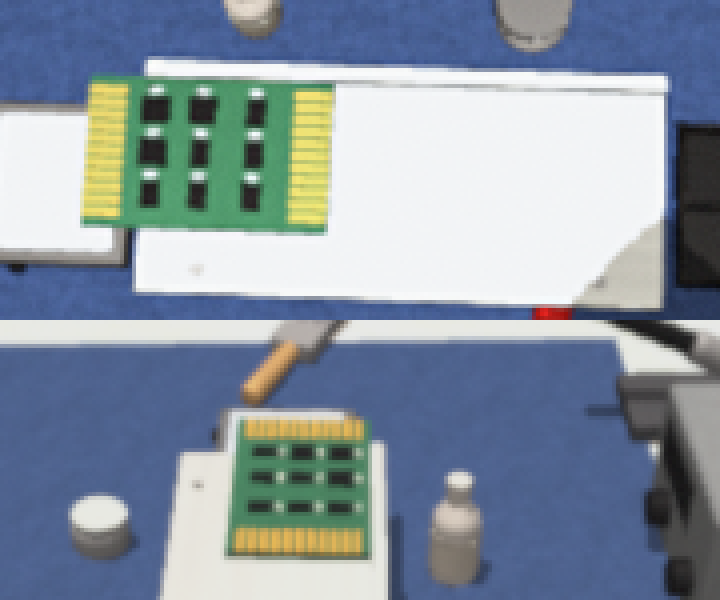

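The image did not change after pressing at either end: the far edge is still on the fence line and the board's leading end is at px (191-193, 190-226). Contact depth agreed to 0.16 mm over 70 mm, so the board is seated and I'm handing in.

```bash
python3 -c "
from station import *
hand_in(); print(read_clock())"
```

```text
the job is handed in; nothing more can be done
the job is handed in; nothing more can be done
```

The board now lies against the fence with its leading end about 38 mm past the light-box (+y) end of the ledge, and I've handed the job in. I pushed its near long edge to the fence with closed fingertips, pushed the trailing end about 10 cm along the ledge, then pressed it gently to the fence again.

**Last checks**
- **Overhang:** about 38 mm by the top camera, so the whole 25 mm gold strip shows and about 76% of the board's length stays on the ledge. The side camera put the leading end 6 mm farther out. It also read the board 5 mm too long, so I trust the top view. Both readings are inside the 25–53 mm window.
- **Squareness:** light presses at three points along the edge met the board at depths within 0.16 mm over 70 mm, and the picture did not change afterwards. The camera fits showed 0.004–0.009 rad of skew relative to the ledge. The ledge angle itself was uncertain by about 0.005 rad, so I take the board as flush.
- **Forces and surroundings:** pushes against the fence stopped at a 4 N limit. In the last pictures of the ledge area nothing else looked moved; the brush and cutters at the sides were only partly in view or out of view. The robot was clear at about 33 s, within the 51 s limit.

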